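# Set out the bedtime things on the acrylic tier

## Task

Set out the bedtime things on the acrylic tier: stand the glass jar midway between the denture cup and the tumbler, in line with them, with the red tin lying centred on top of its lid; stand the pill bottle directly behind the denture cup, a finger's breadth clear of it; and lay the toothbrush flat, bristles up, in front of the jar, parallel to the tier's front edge, its middle opposite the jar and a thumb's length (about 5 cm) clear of it. Leave the denture cup, the tumbler and the nail file where they are, and let everything stand free and at rest on the tier.

Things in the scene. Friction and masses are not known exactly. Their poses are not given: they have to be found in the camera images.
- tier: low clear-acrylic tier with pale blue edges, fixed. Origin: centre of its underside, on the counter; flat top 30 mm above that, 330 mm along y, 230 mm along x. x points to its back (long edge farther from the robot, with an upright lip 12 mm high, 5 mm thick), y to the robot's left; turned at most 0.2 rad. 'Behind' is towards the lip, 'in front' towards the long edge nearer the robot
- cup_center (a point): centre (half-way up) of the lidded white denture cup, round, 68 mm across its lid, 65 mm high, 300 g, loose, standing on one end of the tier, 95 to 105 mm left or right of the tier's middle. Stays where it is. Its axes are parallel to the tier's
- tumbler_center (a point): centre (half-way up) of the blue ceramic tumbler, round, open at the top, 70 mm across, 75 mm high, 350 g, loose, standing on the other end of the tier from the denture cup, level with it to within 8 mm. Stays where it is. Its axes are parallel to the tier's
- file_center (a point): centre of the steel nail file with a black grip, 110 x 12 x 4 mm, lying flat on the tier behind the tumbler, its length (own y) along the row. Stays where it is
- bottle_center (a point): centre (half-way up) of the amber plastic pill bottle with white twist cap, standing upright on the counter, 75 mm high, 38 mm across (cap 40 mm, the top 20 mm), about 60 g, z up
- jar_center (a point): centre (half-way up) of the small round green-tinted glass jar with a flat aluminium lid, standing upright on the counter, 50 mm high, 50 mm across (lid 52 mm, the top 14 mm), about 140 g, z up
- tin_center (a point): centre (half-way up) of the flat round red lip-balm tin, lying on the counter, 18 mm high, 37 mm across, about 30 g, z up
- brush_center (a point): middle of the short green toothbrush lying flat on the counter, bristles up: 130 mm long along its x (white bristles at the +x end, 17 mm high), its handle 13 mm wide and 10 mm high where it is gripped; this point is half-way along and 5 mm above its underside, about 20 g
Not all that is in view belongs to the job. What is shaped like the part that bears jar_center but pink is not meant. Leave any black look-alike of the part that bears bottle_center alone.

How it is judged:
At the end, for the whole second after the job is handed in: Jar within 20 mm of cup-tumbler line, <118 mm from each; tin on its lid within 12 mm; bottle 57-98 mm behind cup, 15 mm sideways; brush flat within 0.21 rad of tier y, 55-107 mm before tier's middle, 30 mm sideways; all upright, on tier, at rest; cup, tumbler, file within 12 mm of start (x of jar_center in the frame of cup_center between -0.02 and 0.02 m and horizontal distance between jar_center and cup_center below 0.118 m and x of jar_center in the frame of tumbler_center between -0.02 and 0.02 m and horizontal distance between jar_center and tumbler_center below 0.118 m and z of jar_center in the frame of tier between 0.048 and 0.062 m and x of bottle_center in the frame of cup_center between 0.057 and 0.098 m and y of bottle_center in the frame of cup_center between -0.015 and 0.015 m and z of bottle_center in the frame of tier between 0.06 and 0.075 m and horizontal distance between tin_center and jar_center below 0.012 m and z of tin_center in the frame of jar_center between 0.03 and 0.038 m and x of brush_center in the frame of tier between -0.107 and -0.055 m and y of brush_center in the frame of tier between -0.03 and 0.03 m and z of brush_center in the frame of tier between 0.03 and 0.041 m and angle between the x axis of brush_center and the y axis of tier, either way round below 0.21 rad and angle between each of jar_center, bottle_center, tin_center, brush_center's own z axis and vertical below 0.15 rad and linear speed of each of jar, bottle, tin, brush below 0.02 m/s and angular speed of each of jar, bottle, tin, brush below 0.2 rad/s and distance of each of cup_center, tumbler_center, file_center from where it was at the start of the episode below 0.012 m); the robot touches nothing.
It fails at once if the denture cup is shifted by more than 15 mm or tipped (distance of cup_center from where it was at the start of the episode above 0.015 m or angle between cup_center's own z axis and vertical above 0.3 rad).
It fails at once if the tumbler is shifted by more than 15 mm or tipped (distance of tumbler_center from where it was at the start of the episode above 0.015 m or angle between tumbler_center's own z axis and vertical above 0.3 rad).
It fails at once if the nail file is shifted by more than 15 mm or tipped (distance of file_center from where it was at the start of the episode above 0.015 m or angle between file_center's own z axis and vertical above 0.3 rad).
It also fails if it takes over 112 s, if anything falls off the work surface, if the arm or the gripper's body presses on something with over 40 N, if the wrist force passes 120 N, or if a joint passes its speed limit or range.

## Robot

A 6-joint arm with a two-finger parallel gripper is mounted at the origin on the work surface. World frame = base frame: x ahead of the robot, y to its left, z up, the work surface at z = 0. Lengths are in m, angles in rad, forces in N, time in s.
With the tool pointing down it reaches from about 0.3 to 0.95 m from the base axis. Payload 3.1 kg.
Tool frame: the origin (TCP) lies midway between the tips of the shut fingers; the grasp point (between the pads) lies 19 mm behind it; z points along the fingers, y is the line along which they close (so a half turn about z gives the same grasp; the last joint's range is limited). The gripper opens to 85 mm and grips with 20 to 120 N. Pads are 22 mm wide; open, the fingers measure 114 mm over their backs; the gripper's body (76 mm by 85 mm) begins 54 mm behind the grasp point. The pads swing forward as they close: fully open they stand 13 mm farther back than shut.
Start: joints at [-1.282, 0.308, 1.634, -0, 1.2, -0.07], TCP at [0.219, -0.585, 0.231] pointing down, gripper open.
Joint ranges: [-3.06, 3.06], [-0.79, 1.96], [0.05, 2.63], [-1.19, 4.34], [0.05, 2.64], [-2.94, 2.94]. Speed limits (rad/s): [2.79, 2.79, 3.14, 3.14, 3.14, 3.14].

## Interface

Orientations are given as a unit quaternion [x, y, z, w].
In Python, from bench import sensors, vision, job gives the robot as it stands.
- The arm moves only by the tool play_rows, never from a script. Its argument "rows" is a list of rows, each an object of numbers: "dx", "dy", "dz": the shift along the tool's x, y, z in cm; "wx", "wy", "wz": the turn, a rotation vector about the tool's x, y, z in rad; "gripper": the finger opening in cm, from 0 to 8.54. In form: [{"dx": .., "dy": .., "dz": .., "wx": .., "wy": .., "wz": .., "gripper": ..}, ...]. A call has 1 to 20 rows; each row shifts and turns the commanded pose from where the row before left it, along the tool's axes as they then stand; what a row does not reach is not made up. A row lasts 1/8 s, in which the tool goes at most 62.5 mm and 10.7 degrees, less where a joint would pass 70% of its speed; a pose out of reach is approached as far as the arm can. A call is refused whole if a number of a shift passes 6.25 or a number of a turn 0.188, either way. A call with a gripper value outside its range is refused whole. The fingers move at their own pace and stop on an object; "newtons" is the grip in N (left out, the last holds). Time passes only in rows, so rows that do not move let the fingers close. It gives the time, the measured TCP pose, the force, the opening and the grip force at its end, in the units of the state.
- sensors.observe(): the state, without advancing time (a new reading comes with each control period).
- vision.snapshot(name): name is "side" or "top" or "wrist"; returns a dict with "pixels" (480x640x3 uint8, red, green, blue), "mtx" (3x3 intrinsics, pixels), "R" (3x3) and "t" (3): a world point X has camera coordinates R X + t. Camera axes: x right, y down, z forward; pixel columns grow to the right and rows downward; lengths in m; the calibration is good to about 2 mm. The wrist camera is an equidistant fisheye: a pixel r from the principal point sees the ray r / f radians off the axis. A picture is of the moment at which its call begins. There is no depth.
- job.job_done(): hands the job in; it is judged then, once.
The state is a dict: "time": time; "joint_positions": joint angles; "dq": joint speeds; "joint_torque": joint torques, N m; "eef_pos": TCP position; "orientation": TCP orientation; "contact_force": force on the tool from outside, world axes, zero at the start; "torque": the same for the moment, N m; "grip_width": finger opening in m; "grasp_force": force on a finger pad.
Only numpy, scipy, OpenCV 4.12 (cv2) and the standard library are available. Lean on these libraries where they do the work, as an engineer would, in place of code of your own. Each camera call takes 0.05 s, during which the arm holds its last target. There are 200 camera calls.

## Working session

There is one attempt and no reset: what is moved stays moved. The work goes in short steps, Python scripts to look and compute and a tool call to move; the robot and the scene stay as the last step left them, time stands still between calls to the robot, and variables do not carry over. Pictures are saved under pics/ and viewed, at most 14 in all, crops included, and the job is handed in when it is done.

Besides the shell and the picture viewer there is one more tool, called after "Emit:" by a JSON object that holds its "api" and its "payload", one argument or row to a line. play_rows: Moves the arm, as the interface text tells. Its arguments: {"type":"object","properties":{"rows":{"type":"array","items":{"type":"object","properties":{"dx":{"type":"number"},"dy":{"type":"number"},"dz":{"type":"number"},"wx":{"type":"number"},"wy":{"type":"number"},"wz":{"type":"number"},"gripper":{"type":"number"}}}},"newtons":{"type":"number"}},"required":["rows"]}

```bash
mkdir -p pics; ls
python3 - <<'E'
from bench import sensors, vision
import cv2,pickle
for n in("top","side"):
    s=vision.snapshot(n); cv2.imwrite(f"pics/{n}0.png",s["pixels"][...,::-1]); pickle.dump(s,open(n+"0.pkl","wb")); print(n,s["mtx"],s["R"],s["t"])
print(sensors.observe())
E
```

```text
pics
top [[501.52923935   0.         314.38205054]
 [  0.         501.52923935 243.37243877]
 [  0.           0.           1.        ]] [[-1.73298348e-02 -9.99848187e-01 -1.81083394e-03]
 [-9.98648473e-01  1.73977398e-02 -4.89749631e-02]
 [ 4.89990325e-02  9.59658525e-04 -9.98798365e-01]] [-0.0369117   0.54953265  0.87112672]
side [[483.83519053   0.         319.03081901]
 [  0.         483.83519053 238.43995562]
 [  0.           0.           1.        ]] [[-0.99863783 -0.04833248 -0.01965846]
 [-0.01205821  0.58034165 -0.81428384]
 [ 0.05076498 -0.8129376  -0.58013393]] [0.53186214 0.11035943 1.03309775]
{'time': 0.1, 'joint_positions': array([-1.28169739e+00,  3.08979771e-01,  1.63508183e+00, -2.46951602e-05,
        1.19966568e+00, -6.96762851e-02]), 'dq': array([ 0.00064489, -0.00320215, -0.00386379, -0.0001984 , -0.00275775,
        0.00026699]), 'joint_torque': array([ 1.16212223e-04, -4.16404903e+01, -2.77645129e+01, -1.16381934e-04,
        4.01234283e-03,  1.12774549e-05]), 'eef_pos': array([ 0.21922145, -0.58448941,  0.23011263]), 'orientation': array([ 9.83951782e-01,  1.78431361e-01, -1.28294538e-04, -1.05963654e-03]), 'contact_force': array([-0.4331563 , -0.02777801,  0.58826558]), 'torque': array([-0.04061388,  0.01703594,  0.03705552]), 'grasp_force': 0.0, 'grip_width': 0.08555282383500289}
```

View pics/top0.png

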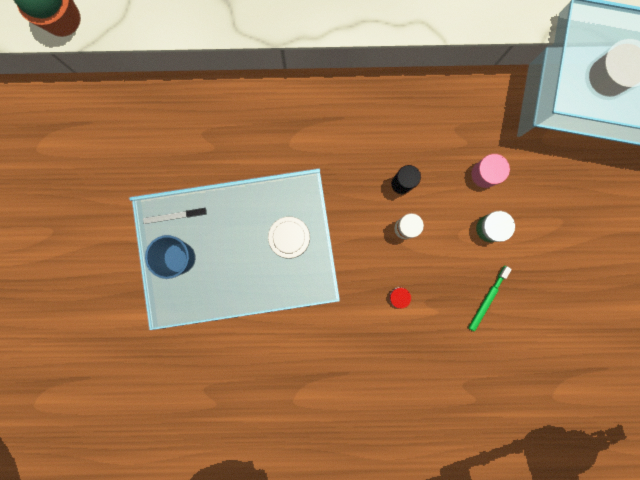

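View pics/side0.png

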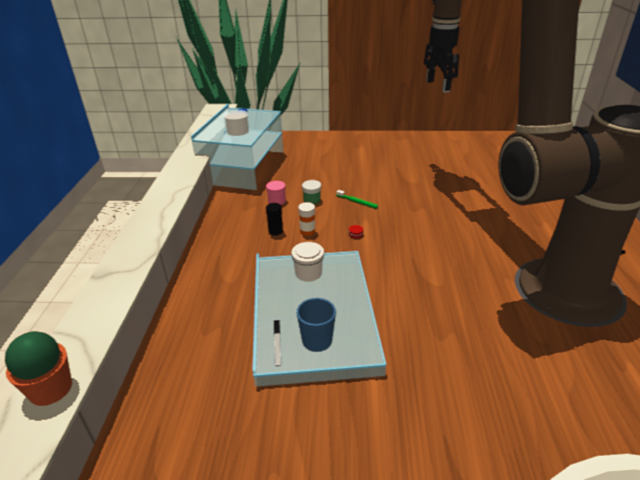

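Look-alikes in the top view:
- **Jar:** white lid at (497,227), or the pink one at (492,170), which is not meant. The white pot at (628,63) is on another shelf.
- **Bottle:** white cap at (409,226), or the black one at (406,179), to be left alone.
- **Tin and brush:** red tin (400,298) and green brush (490,300), with no rivals.

I choose the white-lidded jar and the white-capped bottle, and check both in a crop.

```bash
cat > h.py <<'E'
import numpy as np, pickle, cv2
def ray(s,u,v,z,fish=False):
    K=s["mtx"];a=np.array([(u-K[0,2])/K[0,0],(v-K[1,2])/K[1,1]])
    if fish:
        r=np.hypot(*a); d=np.array([*(a/max(r,1e-9)*np.sin(r)),np.cos(r)])
    else: d=np.array([*a,1.])
    R=np.array(s["R"]);c=-R.T@s["t"];w=R.T@d
    return c+w*(z-c[2])/w[2]
E
python3 - <<'E'
from h import *
s=pickle.load(open("top0.pkl","rb"));im=np.ascontiguousarray(s["pixels"])
hsv=cv2.cvtColor(im,cv2.COLOR_RGB2HSV).astype(int);H,S,V=hsv[...,0],hsv[...,1],hsv[...,2]
def blob(m,box):
    x0,y0,x1,y1=box;k=np.zeros(m.shape,np.uint8);k[y0:y1,x0:x1]=m[y0:y1,x0:x1]
    n,l,st,c=cv2.connectedComponentsWithStats(k);i=1+np.argmax(st[1:,4]);return c[i],st[i],l==i
W=(S<40)&(V>170)
for n,m,b,z in[("jar",W,(470,205,525,255),.05),("bottle",W,(390,205,430,245),.075),("tin",(H<6)&(S>200)&(V>120),(385,280,415,315),.018)]:
    c,st,_=blob(m,b);print(n,c,st,ray(s,*c,z).round(4))
c,st,l=blob((H>50)&(H<75)&(S>150),(460,255,520,340));print("green",c,st)
for n,p,z in[("brushTail",(473,329),.008),("brushHead",(508,268),.017),("cup",(289,237.5),.095),("tumb",(167.5,257),.105),("FL",(150.5,329),.03),("FR",(339,300.5),.03),("BR",(319.5,170),.042),("BL",(131.5,198.5),.042),("file0",(143,220),.034),("file1",(207,211),.034),("black",(407,179),.075)]:
    print(n,ray(s,*p,z).round(4))
a=cv2.resize(im[150:345,370:530],None,fx=3,fy=3,interpolation=3);b=cv2.resize(im[160:340,120:350],None,fx=1.5,fy=1.5)
t=pickle.load(open("side0.pkl","rb"))["pixels"];t=cv2.resize(t[165:250,250:390],None,fx=2,fy=2)
o=np.zeros((600,800,3),np.uint8);o[:a.shape[0],:a.shape[1]]=a;o[:t.shape[0],490:490+t.shape[1]]=t;o[200:200+180,490:720]=im[160:340,120:350]
cv2.imwrite("pics/crop.png",o[...,::-1])
E
```

```text
jar [499.21927374 225.81145251] [484 211  31  30 716] [ 0.5713 -0.3598  0.05  ]
bottle [410.98130841 225.06308411] [400 214  23  23 428] [ 0.5731 -0.2057  0.075 ]
tin [400.31595092 297.75153374] [390 288  21  20 326] [ 0.451  -0.1947  0.018 ]
green [484.93236715 304.85990338] [469 276  34  55 414]
brushTail [ 0.3935 -0.3228  0.008 ]
brushHead [ 0.4996 -0.3847  0.017 ]
cup [ 0.5549 -0.006   0.095 ]
tumb [0.5268 0.1858 0.105 ]
FL [0.4057 0.2375 0.03  ]
FR [ 0.4488 -0.0871  0.03  ]
BR [ 0.6735 -0.0575  0.042 ]
BL [0.6299 0.2658 0.042 ]
file0 [0.5934 0.2489 0.034 ]
file1 [0.6071 0.1382 0.034 ]
black [ 0.6495 -0.2012  0.075 ]
```

View pics/crop.png

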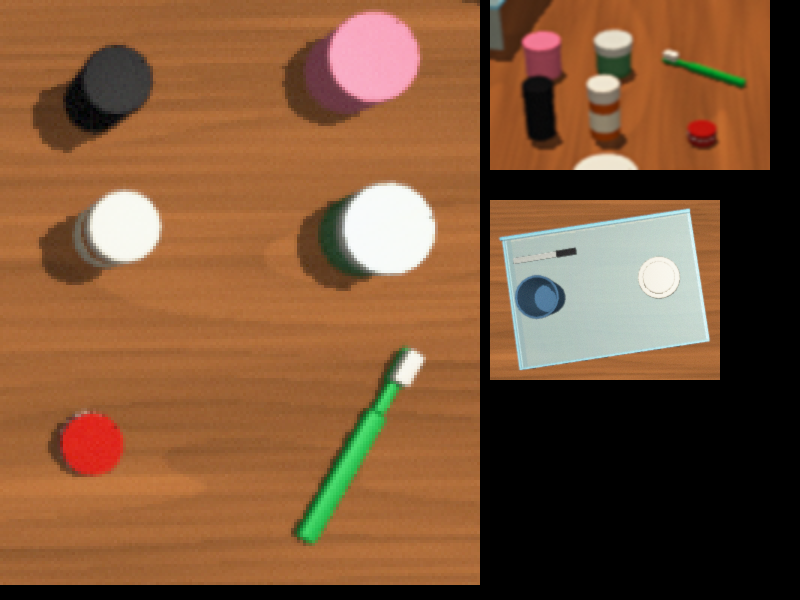

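The crop confirms it: green-glass jar with white lid at (388,228), amber bottle with white cap at (125,226), red tin (92,443), and a bristles-up brush with its head at (410,365). The pink and black pieces are decoys. Next I go above the jar.

Emit:
{"api": "play_rows", "payload": {
  "rows": [
    {"wz":-0.168,"gripper":7},
    {"wz":-0.168,"gripper":7},
    {"wz":-0.168,"gripper":7},
    {"wz":-0.168,"gripper":7},
    {"wz":-0.168,"gripper":7},
    {"wz":-0.168,"gripper":7},
    {"wz":-0.168,"gripper":7},
    {"wz":-0.168,"gripper":7},
    {"dx":2.2,"dy":4.7},
    {"dx":2.2,"dy":4.7},
    {"dx":2.2,"dy":4.7},
    {"dx":2.2,"dy":4.7},
    {"dx":2.2,"dy":4.7},
    {"dx":2.2,"dy":4.7},
    {"dx":2.2,"dy":4.7},
    {"dx":2.2,"dy":4.7},
    {"dz":4},
    {"dz":3},
    {"dz":0},
    {"dz":0}
  ]
}}

```text
validation failed for argument at $.ro...
```

```bash
cat >> h.py <<'E'
def to(x,y,z,yaw):
    from bench import sensors
    from scipy.spatial.transform import Rotation as Ro
    o=sensors.observe();M=Ro.from_quat(o["orientation"]).as_matrix();p=np.array(o["eef_pos"])
    y0=np.arctan2(M[1,0],M[0,0]);d=np.array([x,y,z])-p;c,s=np.cos(yaw),np.sin(yaw)
    w=(y0-yaw+np.pi)%(2*np.pi)-np.pi
    print("t",round(o["time"],2),"p",p.round(4),"yaw",round(y0,3),"tilt",M[:2,2].round(3),"| wz",round(w,3),"then dx,dy,dz cm",(100*np.array([d[0]*c+d[1]*s,d[0]*s-d[1]*c,-d[2]])).round(2),"grip",round(o["grip_width"],4),round(float(o["grasp_force"]),1))
E
python3 - <<'E'
from h import *
from bench import vision
to(.5713,-.3598,.018,1.703)
s=vision.snapshot("wrist");pickle.dump(s,open("w1.pkl","wb"));cv2.imwrite("pics/w1.png",s["pixels"][...,::-1])
E
```

```text
t 0.1 p [ 0.2192 -0.5845  0.2301] yaw 0.359 tilt [-0.001  0.002] | wz -1.344 then dx,dy,dz cm [17.63 37.86 21.21] grip 0.0856 0.0
```

View pics/w1.png

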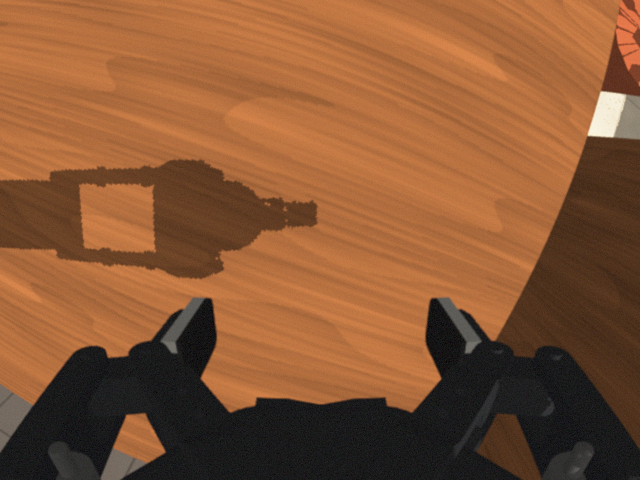

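The move was refused, so the wrist picture shows only empty counter with the fingers at (190,340) and (455,340). I'll retry with every key present in each row.

Emit:
{"api": "play_rows", "payload": {
  "rows": [
    {"dx":0,"dy":0,"dz":0,"wx":0,"wy":0,"wz":-0.168,"gripper":7},
    {"dx":0,"dy":0,"dz":0,"wx":0,"wy":0,"wz":-0.168,"gripper":7},
    {"dx":0,"dy":0,"dz":0,"wx":0,"wy":0,"wz":-0.168,"gripper":7},
    {"dx":0,"dy":0,"dz":0,"wx":0,"wy":0,"wz":-0.168,"gripper":7},
    {"dx":0,"dy":0,"dz":0,"wx":0,"wy":0,"wz":-0.168,"gripper":7},
    {"dx":0,"dy":0,"dz":0,"wx":0,"wy":0,"wz":-0.168,"gripper":7},
    {"dx":0,"dy":0,"dz":0,"wx":0,"wy":0,"wz":-0.168,"gripper":7},
    {"dx":0,"dy":0,"dz":0,"wx":0,"wy":0,"wz":-0.168,"gripper":7},
    {"dx":2.2,"dy":4.7,"dz":0,"wx":0,"wy":0,"wz":0,"gripper":7},
    {"dx":2.2,"dy":4.7,"dz":0,"wx":0,"wy":0,"wz":0,"gripper":7},
    {"dx":2.2,"dy":4.7,"dz":0,"wx":0,"wy":0,"wz":0,"gripper":7},
    {"dx":2.2,"dy":4.7,"dz":0,"wx":0,"wy":0,"wz":0,"gripper":7},
    {"dx":2.2,"dy":4.7,"dz":0,"wx":0,"wy":0,"wz":0,"gripper":7},
    {"dx":2.2,"dy":4.7,"dz":0,"wx":0,"wy":0,"wz":0,"gripper":7},
    {"dx":2.2,"dy":4.7,"dz":0,"wx":0,"wy":0,"wz":0,"gripper":7},
    {"dx":2.2,"dy":4.7,"dz":0,"wx":0,"wy":0,"wz":0,"gripper":7},
    {"dx":0,"dy":0,"dz":4,"wx":0,"wy":0,"wz":0,"gripper":7},
    {"dx":0,"dy":0,"dz":3,"wx":0,"wy":0,"wz":0,"gripper":7},
    {"dx":0,"dy":0,"dz":0,"wx":0,"wy":0,"wz":0,"gripper":7}
  ]
}}

```text
time: 2.52
eef_pos: [0.5667, -0.3592, 0.1572]
orientation: [0.659, 0.752, -0.0, -0.004]
contact_force: [0.6, -0.2, 0.2]
grip_width: 0.0697
grasp_force: 0.0
```

Run:
```python
from h import *
from bench import vision
to(.5713,-.3598,.018,1.703)
s=vision.snapshot("wrist");pickle.dump(s,open("w1.pkl","wb"));cv2.imwrite("pics/w1b.png",s["pixels"][...,::-1]);print(s["mtx"],s["R"],s["t"])
```

```text
t 2.52 p [ 0.5667 -0.3592  0.1572] yaw 1.703 tilt [-0.007  0.005] | wz 0.0 then dx,dy,dz cm [-0.12  0.45 13.92] grip 0.0697 0.0
[[371.64829954   0.         320.5906901 ]
 [  0.         371.64829954 240.86298943]
 [  0.           0.           1.        ]] [[ 0.99119615  0.13225308 -0.00626983]
 [ 0.12907705 -0.95467821  0.26819515]
 [ 0.02948396 -0.26664329 -0.9633442 ]] [-0.51382374 -0.43108418  0.1942096 ]
```

View pics/w1b.png

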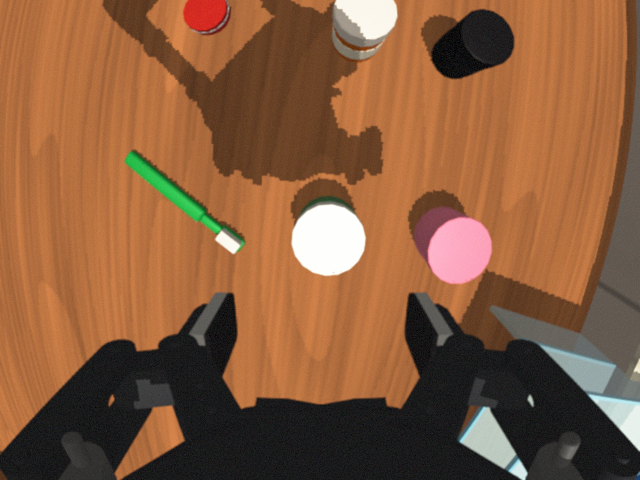

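Wrist view: the green jar's white lid is at (328,239), with the pink decoy at (459,249) clear of the right finger. The brush runs from its tail at (131,158) to its head at (235,246).

Run:
```python
from h import *
s=pickle.load(open("w1.pkl","rb"))
for n,p,z in[("jar",(328.5,239),.05),("tail",(131,158),.006),("head",(236,245),.01),("tin",(206,11),.018)]: print(n,ray(s,*p,z,True).round(4))
```

```text
jar [ 0.5721 -0.3588  0.05  ]
tail [ 0.3968 -0.3216  0.006 ]
head [ 0.4992 -0.3848  0.01  ]
tin [ 0.4544 -0.1968  0.018 ]
```

Emit:
{"api": "play_rows", "payload": {
  "newtons": 40,
  "rows": [
    {"dx":0,"dy":0.5,"dz":3,"wx":0,"wy":0,"wz":0,"gripper":7},
    {"dx":0,"dy":0,"dz":4,"wx":0,"wy":0,"wz":0,"gripper":7},
    {"dx":0,"dy":0,"dz":4,"wx":0,"wy":0,"wz":0,"gripper":7},
    {"dx":0,"dy":0,"dz":2.7,"wx":0,"wy":0,"wz":0,"gripper":7},
    {"dx":0,"dy":0,"dz":0,"wx":0,"wy":0,"wz":0,"gripper":7},
    {"dx":0,"dy":0,"dz":0,"wx":0,"wy":0,"wz":0,"gripper":4.5},
    {"dx":0,"dy":0,"dz":0,"wx":0,"wy":0,"wz":0,"gripper":4.5},
    {"dx":0,"dy":0,"dz":0,"wx":0,"wy":0,"wz":0,"gripper":4.5},
    {"dx":0,"dy":0,"dz":0,"wx":0,"wy":0,"wz":0,"gripper":4.5}
  ]
}}

```text
time: 3.7
eef_pos: [0.576, -0.3622, 0.0273]
orientation: [0.659, 0.752, 0.0, 0.003]
contact_force: [-0.6, -0.1, 6.9]
grip_width: 0.0505
grasp_force: 42.4
```

Run:
```python
from h import *
to(.5409,.0899,.17,1.703)
```

```text
t 3.7 p [ 0.576  -0.3622  0.0273] yaw 1.703 tilt [ 0.004 -0.003] | wz -0.0 then dx,dy,dz cm [ 45.28   2.48 -14.27] grip 0.0505 42.4
```

Emit:
{"api": "play_rows", "payload": {
  "rows": [
    {"dx":0,"dy":0,"dz":-2,"wx":0,"wy":0,"wz":0,"gripper":4.5},
    {"dx":0,"dy":0,"dz":-4,"wx":0,"wy":0,"wz":0,"gripper":4.5},
    {"dx":0,"dy":0,"dz":-4,"wx":0,"wy":0,"wz":0,"gripper":4.5},
    {"dx":0,"dy":0,"dz":-4,"wx":0,"wy":0,"wz":0,"gripper":4.5},
    {"dx":2,"dy":0.1,"dz":0,"wx":0,"wy":0,"wz":0,"gripper":4.5},
    {"dx":4,"dy":0.2,"dz":0,"wx":0,"wy":0,"wz":0,"gripper":4.5},
    {"dx":4,"dy":0.2,"dz":0,"wx":0,"wy":0,"wz":0,"gripper":4.5},
    {"dx":4,"dy":0.2,"dz":0,"wx":0,"wy":0,"wz":0,"gripper":4.5},
    {"dx":4,"dy":0.2,"dz":0,"wx":0,"wy":0,"wz":0,"gripper":4.5},
    {"dx":4,"dy":0.2,"dz":0,"wx":0,"wy":0,"wz":0,"gripper":4.5},
    {"dx":4,"dy":0.2,"dz":0,"wx":0,"wy":0,"wz":0,"gripper":4.5},
    {"dx":4,"dy":0.2,"dz":0,"wx":0,"wy":0,"wz":0,"gripper":4.5},
    {"dx":4,"dy":0.2,"dz":0,"wx":0,"wy":0,"wz":0,"gripper":4.5},
    {"dx":4,"dy":0.2,"dz":0,"wx":0,"wy":0,"wz":0,"gripper":4.5},
    {"dx":4,"dy":0.2,"dz":0,"wx":0,"wy":0,"wz":0,"gripper":4.5},
    {"dx":2,"dy":0.3,"dz":0,"wx":0,"wy":0,"wz":0,"gripper":4.5},
    {"dx":0,"dy":0,"dz":0,"wx":0,"wy":0,"wz":0,"gripper":4.5},
    {"dx":0,"dy":0,"dz":0,"wx":0,"wy":0,"wz":0,"gripper":4.5}
  ]
}}

```text
time: 5.95
eef_pos: [0.5396, 0.078, 0.1639]
orientation: [0.659, 0.752, -0.001, -0.0]
contact_force: [0.5, 0.1, -1.6]
grip_width: 0.0505
grasp_force: 42.1
```

Run:
```python
from h import *
from bench import vision
to(.5409,.0899,.057,1.703)
s=vision.snapshot("wrist");pickle.dump(s,open("w2.pkl","wb"));cv2.imwrite("pics/w2.png",s["pixels"][...,::-1])
```

```text
t 5.95 p [0.5396 0.078  0.1639] yaw 1.703 tilt [-0.001 -0.001] | wz -0.0 then dx,dy,dz cm [ 1.16  0.29 10.69] grip 0.0505 42.1
```

View pics/w2.png

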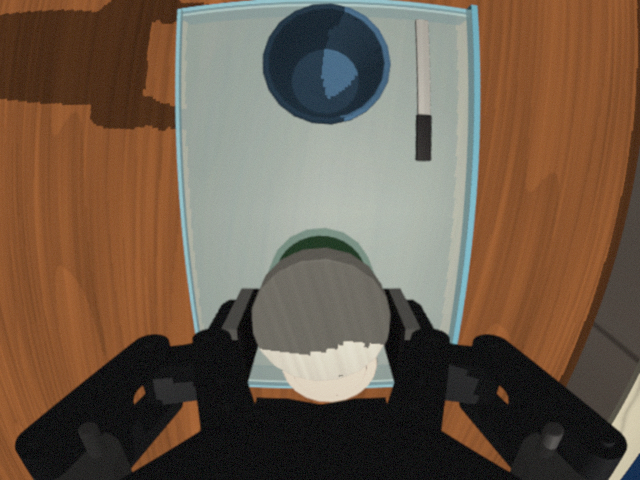

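The wrist view shows the jar held upright between the pads, centred at (320,310). The tier is square to the tool and the tumbler at (326,63) is well clear. Lowering now.

Emit:
{"api": "play_rows", "payload": {
  "rows": [
    {"dx":1.0,"dy":0.2,"dz":0,"wx":0,"wy":0,"wz":0,"gripper":4.5},
    {"dx":0,"dy":0,"dz":3,"wx":0,"wy":0,"wz":0,"gripper":4.5},
    {"dx":0,"dy":0,"dz":3,"wx":0,"wy":0,"wz":0,"gripper":4.5},
    {"dx":0,"dy":0,"dz":2.5,"wx":0,"wy":0,"wz":0,"gripper":4.5},
    {"dx":0,"dy":0,"dz":1,"wx":0,"wy":0,"wz":0,"gripper":4.5},
    {"dx":0,"dy":0,"dz":0.6,"wx":0,"wy":0,"wz":0,"gripper":4.5},
    {"dx":0,"dy":0,"dz":0.4,"wx":0,"wy":0,"wz":0,"gripper":4.5},
    {"dx":0,"dy":0,"dz":0,"wx":0,"wy":0,"wz":0,"gripper":4.5},
    {"dx":0,"dy":0,"dz":0,"wx":0,"wy":0,"wz":0,"gripper":4.5}
  ]
}}

```text
time: 7.12
eef_pos: [0.5411, 0.089, 0.06]
orientation: [0.659, 0.752, 0.0, 0.0]
contact_force: [-0.1, -0.4, -1.5]
grip_width: 0.0505
grasp_force: 42.0
```

Emit:
{"api": "play_rows", "payload": {
  "rows": [
    {"dx":0,"dy":0,"dz":0.2,"wx":0,"wy":0,"wz":0,"gripper":4.5},
    {"dx":0,"dy":0,"dz":0.1,"wx":0,"wy":0,"wz":0,"gripper":4.5},
    {"dx":0,"dy":0,"dz":0,"wx":0,"wy":0,"wz":0,"gripper":4.5}
  ]
}}

```text
time: 7.5
eef_pos: [0.5409, 0.0891, 0.0572]
orientation: [0.659, 0.752, 0.0, 0.0]
contact_force: [-2.0, -0.1, 4.5]
grip_width: 0.0504
grasp_force: 42.6
```

Emit:
{"api": "play_rows", "payload": {
  "rows": [
    {"dx":0,"dy":0,"dz":0,"wx":0,"wy":0,"wz":0,"gripper":5.6},
    {"dx":0,"dy":0,"dz":0,"wx":0,"wy":0,"wz":0,"gripper":6.5},
    {"dx":0,"dy":0,"dz":0,"wx":0,"wy":0,"wz":0,"gripper":6.5},
    {"dx":0,"dy":0,"dz":-2,"wx":0,"wy":0,"wz":0,"gripper":6.5},
    {"dx":0,"dy":0,"dz":-5,"wx":0,"wy":0,"wz":0,"gripper":6.5},
    {"dx":0,"dy":0,"dz":-5,"wx":0,"wy":0,"wz":0,"gripper":6.5},
    {"dx":-4.5,"dy":-2.1,"dz":0,"wx":0,"wy":0,"wz":0,"gripper":6},
    {"dx":-4.5,"dy":-2.1,"dz":0,"wx":0,"wy":0,"wz":0,"gripper":6},
    {"dx":-4.5,"dy":-2.1,"dz":0,"wx":0,"wy":0,"wz":0,"gripper":6},
    {"dx":-4.5,"dy":-2.1,"dz":0,"wx":0,"wy":0,"wz":0,"gripper":6},
    {"dx":-4.5,"dy":-2.1,"dz":0,"wx":0,"wy":0,"wz":0,"gripper":6},
    {"dx":-4.5,"dy":-2.1,"dz":0,"wx":0,"wy":0,"wz":0,"gripper":6},
    {"dx":0,"dy":0,"dz":0,"wx":0,"wy":0,"wz":0,"gripper":6},
    {"dx":0,"dy":0,"dz":0,"wx":0,"wy":0,"wz":0,"gripper":6}
  ]
}}

```text
time: 9.25
eef_pos: [0.451, -0.1951, 0.1761]
orientation: [0.659, 0.752, 0.0, -0.0]
contact_force: [0.0, 1.0, -0.1]
grip_width: 0.0599
grasp_force: 0.0
```

Run:
```python
from h import *
from bench import vision
to(.4515,-.1955,.004,1.703)
s=vision.snapshot("wrist");im=np.ascontiguousarray(s["pixels"])
h=cv2.cvtColor(im,cv2.COLOR_RGB2HSV).astype(int);m=((h[...,0]<5)|(h[...,0]>176))&(h[...,1]>215)&(h[...,2]>120)
n,l,st,c=cv2.connectedComponentsWithStats(m.astype(np.uint8));i=1+np.argmax(st[1:,4]);print(c[i],st[i],ray(s,*c[i],.017,True))
t=vision.snapshot("top");pickle.dump(t,open("top1.pkl","wb"))
b=cv2.resize(t["pixels"][160:340,120:350],None,fx=2,fy=2);o=np.zeros((480,800,3),np.uint8);o[:360,:460]=b;o[:240,470:790]=cv2.resize(im,(320,240));cv2.imwrite("pics/t1.png",o[...,::-1])
```

```text
t 9.25 p [ 0.451  -0.1951  0.1761] yaw 1.702 tilt [-0.     0.001] | wz -0.001 then dx,dy,dz cm [-0.05  0.04 17.21] grip 0.0599 0.0
[323.30769231 210.15384615] [321 207   5   7  13] [ 0.45258168 -0.18539827  0.017     ]
```

View pics/t1.png

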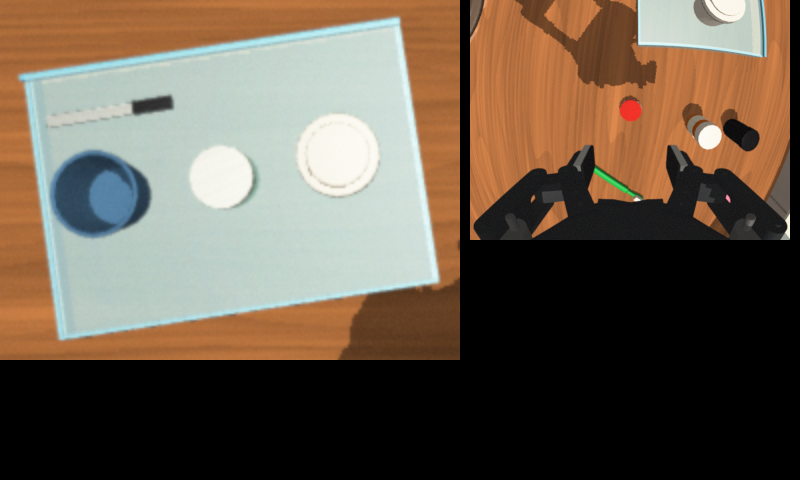

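The top view shows the jar upright between the tumbler and the cup, with its lid at (230.5,248.5) in full-frame pixels. The wrist view has the tin at about (320,219).

Run:
```python
from h import *
from bench import vision
s=vision.snapshot("wrist");im=np.ascontiguousarray(s["pixels"]);h=cv2.cvtColor(im,cv2.COLOR_RGB2HSV).astype(int)
for S in (s,):
    m=((h[...,0]<5)|(h[...,0]>175))&(h[...,1]>180);n,l,st,c=cv2.connectedComponentsWithStats(m[180:250,290:350].astype(np.uint8));i=1+np.argmax(st[1:,4]);p=c[i]+[290,180];print(p,st[i],ray(s,*p,.018,True))
t=pickle.load(open("top1.pkl","rb"));im=np.ascontiguousarray(t["pixels"]);h=cv2.cvtColor(im,cv2.COLOR_RGB2HSV).astype(int)
m=(h[...,2]>200)&(h[...,1]<26)
for b in((208,228,254,270),(265,212,313,262)):
    n,l,st,c=cv2.connectedComponentsWithStats(m[b[1]:b[3],b[0]:b[2]].astype(np.uint8));i=1+np.argmax(st[1:,4]);p=c[i]+[b[0],b[1]];print(p,st[i],ray(t,*p,.08,0),ray(t,*p,.095,0))
```

```text
[320.34733894 221.38235294] [   9   20   44   43 1428] [ 0.45167571 -0.19414691  0.018     ]
[229.65879121 248.26263736] [   0    0   46   42 1820] [0.53996688 0.09174538 0.08      ] [0.53933339 0.08919224 0.095     ]
[288.4796748  236.08344031] [   0    0   48   50 2337] [ 0.55818828 -0.00445408  0.08      ] [ 0.55722022 -0.00524084  0.095     ]
```

Emit:
{"api": "play_rows", "payload": {
  "newtons": 30,
  "rows": [
    {"dx":0,"dy":0,"dz":4,"wx":0,"wy":0,"wz":0,"gripper":6},
    {"dx":0,"dy":0,"dz":4,"wx":0,"wy":0,"wz":0,"gripper":6},
    {"dx":0,"dy":0,"dz":4,"wx":0,"wy":0,"wz":0,"gripper":6},
    {"dx":0,"dy":0,"dz":3,"wx":0,"wy":0,"wz":0,"gripper":6},
    {"dx":0,"dy":0,"dz":1.5,"wx":0,"wy":0,"wz":0,"gripper":6},
    {"dx":0,"dy":0,"dz":0.6,"wx":0,"wy":0,"wz":0,"gripper":6},
    {"dx":0,"dy":0,"dz":0,"wx":0,"wy":0,"wz":0,"gripper":6},
    {"dx":0,"dy":0,"dz":0,"wx":0,"wy":0,"wz":0,"gripper":3},
    {"dx":0,"dy":0,"dz":0,"wx":0,"wy":0,"wz":0,"gripper":3},
    {"dx":0,"dy":0,"dz":0,"wx":0,"wy":0,"wz":0,"gripper":3},
    {"dx":0,"dy":0,"dz":0,"wx":0,"wy":0,"wz":0,"gripper":3}
  ]
}}

```text
time: 10.78
eef_pos: [0.4523, -0.1959, 0.0066]
orientation: [0.659, 0.752, 0.0, 0.001]
contact_force: [-0.9, 0.8, 6.5]
grip_width: 0.0355
grasp_force: 29.7
```

Run:
```python
from h import *
to(.5405,.0895,.18,1.703)
```

```text
t 10.78 p [ 0.4523 -0.1959  0.0066] yaw 1.703 tilt [ 0.002 -0.001] | wz -0.0 then dx,dy,dz cm [ 27.13  12.51 -17.34] grip 0.0355 29.7
```

Emit:
{"api": "play_rows", "payload": {
  "rows": [
    {"dx":0,"dy":0,"dz":-2,"wx":0,"wy":0,"wz":0,"gripper":3},
    {"dx":0,"dy":0,"dz":-5,"wx":0,"wy":0,"wz":0,"gripper":3},
    {"dx":0,"dy":0,"dz":-5,"wx":0,"wy":0,"wz":0,"gripper":3},
    {"dx":0,"dy":0,"dz":-5,"wx":0,"wy":0,"wz":0,"gripper":3},
    {"dx":3.9,"dy":1.8,"dz":0,"wx":0,"wy":0,"wz":0,"gripper":3},
    {"dx":3.9,"dy":1.8,"dz":0,"wx":0,"wy":0,"wz":0,"gripper":3},
    {"dx":3.9,"dy":1.8,"dz":0,"wx":0,"wy":0,"wz":0,"gripper":3},
    {"dx":3.9,"dy":1.8,"dz":0,"wx":0,"wy":0,"wz":0,"gripper":3},
    {"dx":3.9,"dy":1.8,"dz":0,"wx":0,"wy":0,"wz":0,"gripper":3},
    {"dx":3.9,"dy":1.8,"dz":0,"wx":0,"wy":0,"wz":0,"gripper":3},
    {"dx":3.8,"dy":1.7,"dz":0,"wx":0,"wy":0,"wz":0,"gripper":3},
    {"dx":0,"dy":0,"dz":0,"wx":0,"wy":0,"wz":0,"gripper":3},
    {"dx":0,"dy":0,"dz":0,"wx":0,"wy":0,"wz":0,"gripper":3}
  ]
}}

```text
time: 12.4
eef_pos: [0.5387, 0.0904, 0.175]
orientation: [0.659, 0.752, -0.001, -0.0]
contact_force: [-0.2, -0.1, -0.2]
grip_width: 0.0354
grasp_force: 30.2
```

Run:
```python
from h import *
from bench import vision
to(.5405,.0895,.0875,1.703)
s=vision.snapshot("side");a=cv2.resize(s["pixels"][230:390,240:400],None,fx=3,fy=3)
w=vision.snapshot("wrist");pickle.dump(w,open("w3.pkl","wb"))
o=np.zeros((480,800,3),np.uint8);o[:480,:480]=a;o[:300,480:]=w["pixels"][150:450,160:480];cv2.imwrite("pics/s1.png",o[...,::-1])
```

```text
t 12.4 p [0.5387 0.0904 0.175 ] yaw 1.703 tilt [-0.001 -0.001] | wz 0.0 then dx,dy,dz cm [-0.11  0.17  8.75] grip 0.0354 30.2
```

View pics/s1.png

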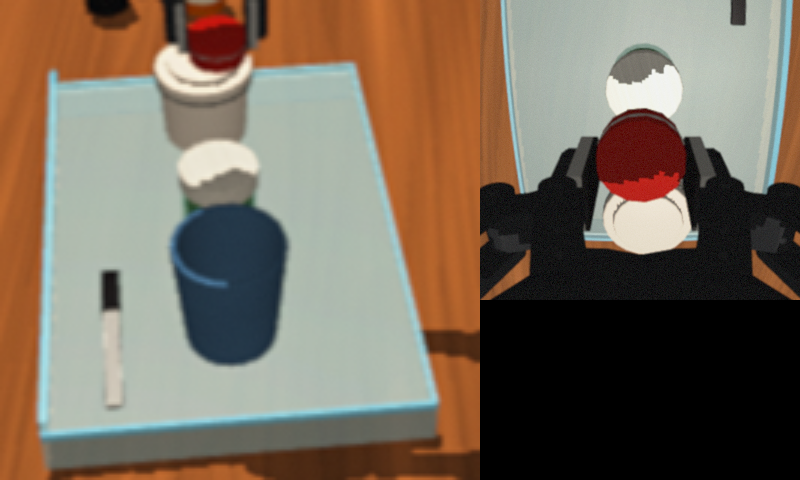

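The wrist view shows the tin level in the fingers at (321,305) and the jar lid below it at (324,236), with the cup behind. Next I compute the offset between them.

Run:
```python
from h import *
w=pickle.load(open("w3.pkl","rb"))
print(ray(w,324,236,.08,True),ray(w,321,305,.186,True))
to(.5405,.0895,.0875,1.703)
```

```text
[0.54085868 0.09467147 0.08      ] [0.53878118 0.095314   0.186     ]
t 12.5 p [0.5387 0.0897 0.1751] yaw 1.702 tilt [-0.001 -0.   ] | wz -0.001 then dx,dy,dz cm [-0.04  0.17  8.76] grip 0.0353 30.2
```

Emit:
{"api": "play_rows", "payload": {
  "rows": [
    {"dx":0,"dy":0.2,"dz":2,"wx":0,"wy":0,"wz":0,"gripper":3},
    {"dx":0,"dy":0,"dz":3,"wx":0,"wy":0,"wz":0,"gripper":3},
    {"dx":0,"dy":0,"dz":2.2,"wx":0,"wy":0,"wz":0,"gripper":3},
    {"dx":0,"dy":0,"dz":0.9,"wx":0,"wy":0,"wz":0,"gripper":3},
    {"dx":0,"dy":0,"dz":0.4,"wx":0,"wy":0,"wz":0,"gripper":3},
    {"dx":0,"dy":0,"dz":0,"wx":0,"wy":0,"wz":0,"gripper":3},
    {"dx":0,"dy":0,"dz":0.2,"wx":0,"wy":0,"wz":0,"gripper":3},
    {"dx":0,"dy":0,"dz":0,"wx":0,"wy":0,"wz":0,"gripper":3}
  ]
}}

```text
time: 13.5
eef_pos: [0.5416, 0.0911, 0.0888]
orientation: [0.659, 0.752, 0.0, 0.0]
contact_force: [-1.0, -0.0, 0.1]
grip_width: 0.0352
grasp_force: 30.2
```

Emit:
{"api": "play_rows", "payload": {
  "rows": [
    {"dx":0,"dy":0,"dz":0.1,"wx":0,"wy":0,"wz":0,"gripper":3},
    {"dx":0,"dy":0,"dz":0.1,"wx":0,"wy":0,"wz":0,"gripper":3},
    {"dx":0,"dy":0,"dz":0,"wx":0,"wy":0,"wz":0,"gripper":3}
  ]
}}

```text
time: 13.88
eef_pos: [0.5414, 0.0911, 0.0867]
orientation: [0.659, 0.752, 0.0, 0.0]
contact_force: [-0.4, -0.8, 3.2]
grip_width: 0.0353
grasp_force: 30.5
```

Emit:
{"api": "play_rows", "payload": {
  "rows": [
    {"dx":0,"dy":0,"dz":0,"wx":0,"wy":0,"wz":0,"gripper":4.2},
    {"dx":0,"dy":0,"dz":0,"wx":0,"wy":0,"wz":0,"gripper":5},
    {"dx":0,"dy":0,"dz":0,"wx":0,"wy":0,"wz":0,"gripper":5},
    {"dx":0,"dy":0,"dz":-2,"wx":0,"wy":0,"wz":0,"gripper":5},
    {"dx":0,"dy":0,"dz":-4,"wx":0,"wy":0,"wz":0,"gripper":5},
    {"dx":0,"dy":0,"dz":-5,"wx":0,"wy":0,"wz":0,"gripper":6.5},
    {"dx":0,"dy":0,"dz":0,"wx":0,"wy":0,"wz":0.174,"gripper":6.5},
    {"dx":0,"dy":0,"dz":0,"wx":0,"wy":0,"wz":0.175,"gripper":6.5},
    {"dx":0,"dy":0,"dz":0,"wx":0,"wy":0,"wz":0.175,"gripper":6.5},
    {"dx":0,"dy":0,"dz":0,"wx":0,"wy":0,"wz":0.175,"gripper":6.5},
    {"dx":0,"dy":0,"dz":0,"wx":0,"wy":0,"wz":0.175,"gripper":6.5},
    {"dx":0,"dy":0,"dz":0,"wx":0,"wy":0,"wz":0.175,"gripper":6.5},
    {"dx":0,"dy":0,"dz":0,"wx":0,"wy":0,"wz":0.175,"gripper":6.5},
    {"dx":0,"dy":0,"dz":0,"wx":0,"wy":0,"wz":0.175,"gripper":6.5},
    {"dx":0,"dy":0,"dz":0,"wx":0,"wy":0,"wz":0.172,"gripper":6.5}
  ]
}}

```text
time: 15.75
eef_pos: [0.5411, 0.091, 0.1961]
orientation: [0.998, 0.063, -0.0, 0.0]
contact_force: [0.4, -0.1, -0.6]
grip_width: 0.0651
grasp_force: 0.0
```

Emit:
{"api": "play_rows", "payload": {
  "rows": [
    {"dx":-0.1,"dy":4.2,"dz":0,"wx":0,"wy":0,"wz":0,"gripper":6.5},
    {"dx":-0.1,"dy":4.2,"dz":0,"wx":0,"wy":0,"wz":0,"gripper":6.5},
    {"dx":-0.1,"dy":4.2,"dz":0,"wx":0,"wy":0,"wz":0,"gripper":6.5},
    {"dx":-0.1,"dy":4.2,"dz":0,"wx":0,"wy":0,"wz":0,"gripper":6.5},
    {"dx":-0.1,"dy":4.2,"dz":0,"wx":0,"wy":0,"wz":0,"gripper":6.5},
    {"dx":-0.1,"dy":4.2,"dz":0,"wx":0,"wy":0,"wz":0,"gripper":6.5},
    {"dx":-0.1,"dy":4.2,"dz":0,"wx":0,"wy":0,"wz":0,"gripper":6.5},
    {"dx":0,"dy":0,"dz":0,"wx":0,"wy":0,"wz":0,"gripper":6.5},
    {"dx":0,"dy":0,"dz":0,"wx":0,"wy":0,"wz":0,"gripper":6.5}
  ]
}}

```text
time: 16.88
eef_pos: [0.5725, -0.201, 0.1958]
orientation: [0.998, 0.066, -0.0, -0.001]
contact_force: [-0.1, 0.6, -0.3]
grip_width: 0.0649
grasp_force: 0.0
```

Run:
```python
from h import *
from bench import vision
to(.573,-.2057,.04,.132)
w=vision.snapshot("wrist");pickle.dump(w,open("w4.pkl","wb"));t=vision.snapshot("top");pickle.dump(t,open("top2.pkl","wb"))
o=np.zeros((480,800,3),np.uint8);o[:360,:480]=cv2.resize(w["pixels"],(480,360));o[:270,480:]=cv2.resize(t["pixels"][200:300,140:258],(320,270));cv2.imwrite("pics/w4.png",o[...,::-1])
```

```text
t 16.88 p [ 0.5725 -0.201   0.1958] yaw 0.131 tilt [-0.001  0.001] | wz -0.001 then dx,dy,dz cm [-1.000e-02  4.700e-01  1.558e+01] grip 0.0649 0.0
```

View pics/w4.png

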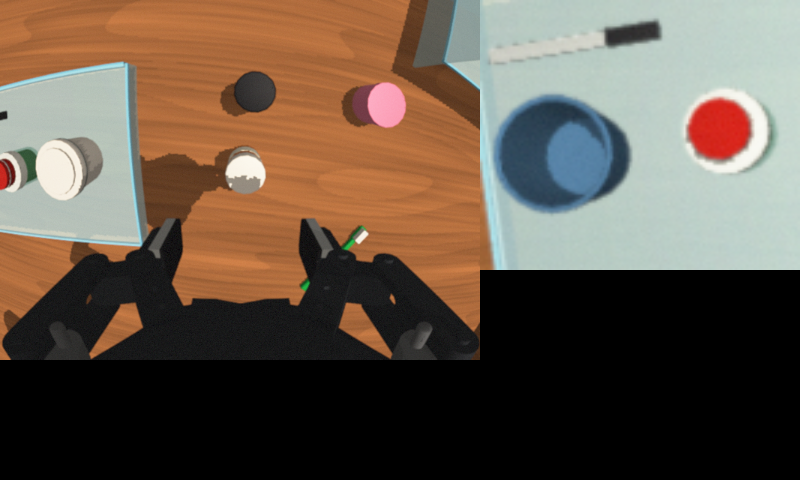

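The tin sits on the jar lid, about 2 mm off centre once parallax is allowed for. The bottle cap is at (328,229) in the wrist image, with the black decoy clear at (340,122).

Run:
```python
from h import *
w=pickle.load(open("w4.pkl","rb"))
print(ray(w,327.5,229,.075,True)); to(.573,-.2057,.04,.132)
```

```text
[ 0.57740917 -0.20612437  0.075     ]
t 16.98 p [ 0.5726 -0.2002  0.196 ] yaw 0.133 tilt [-0.001  0.001] | wz 0.001 then dx,dy,dz cm [-0.04  0.55 15.6 ] grip 0.0648 0.0
```

Emit:
{"api": "play_rows", "payload": {
  "newtons": 30,
  "rows": [
    {"dx":0,"dy":0.5,"dz":3,"wx":0,"wy":0,"wz":0,"gripper":6.5},
    {"dx":0,"dy":0,"dz":4,"wx":0,"wy":0,"wz":0,"gripper":6.5},
    {"dx":0,"dy":0,"dz":4,"wx":0,"wy":0,"wz":0,"gripper":6.5},
    {"dx":0,"dy":0,"dz":3,"wx":0,"wy":0,"wz":0,"gripper":6.5},
    {"dx":0,"dy":0,"dz":1.5,"wx":0,"wy":0,"wz":0,"gripper":6.5},
    {"dx":0,"dy":0,"dz":0,"wx":0,"wy":0,"wz":0,"gripper":6.5},
    {"dx":0,"dy":0,"dz":0,"wx":0,"wy":0,"wz":0,"gripper":3.4},
    {"dx":0,"dy":0,"dz":0,"wx":0,"wy":0,"wz":0,"gripper":3.4},
    {"dx":0,"dy":0,"dz":0,"wx":0,"wy":0,"wz":0,"gripper":3.4},
    {"dx":0,"dy":0,"dz":0,"wx":0,"wy":0,"wz":0,"gripper":3.4}
  ]
}}

```text
time: 18.23
eef_pos: [0.5751, -0.2067, 0.0431]
orientation: [0.998, 0.066, 0.002, 0.001]
contact_force: [-0.8, 1.2, 6.5]
grip_width: 0.0393
grasp_force: 30.4
```

Run:
```python
from h import *
to(.6283,.0035,.19,.132)
```

```text
t 18.23 p [ 0.5751 -0.2067  0.0431] yaw 0.132 tilt [ 0.003 -0.001] | wz -0.0 then dx,dy,dz cm [  8.04 -20.14 -14.69] grip 0.0393 30.4
```

Emit:
{"api": "play_rows", "payload": {
  "rows": [
    {"dx":0,"dy":0,"dz":-2,"wx":0,"wy":0,"wz":0,"gripper":3.4},
    {"dx":0,"dy":0,"dz":-4,"wx":0,"wy":0,"wz":0,"gripper":3.4},
    {"dx":0,"dy":0,"dz":-4,"wx":0,"wy":0,"wz":0,"gripper":3.4},
    {"dx":0,"dy":0,"dz":-4,"wx":0,"wy":0,"wz":0,"gripper":3.4},
    {"dx":1.6,"dy":-4,"dz":0,"wx":0,"wy":0,"wz":0,"gripper":3.4},
    {"dx":1.6,"dy":-4,"dz":0,"wx":0,"wy":0,"wz":0,"gripper":3.4},
    {"dx":1.7,"dy":-4,"dz":0,"wx":0,"wy":0,"wz":0,"gripper":3.4},
    {"dx":1.6,"dy":-4,"dz":0,"wx":0,"wy":0,"wz":0,"gripper":3.4},
    {"dx":1.6,"dy":-4,"dz":0,"wx":0,"wy":0,"wz":0,"gripper":3.4},
    {"dx":0,"dy":0,"dz":0,"wx":0,"wy":0,"wz":0,"gripper":3.4},
    {"dx":0,"dy":0,"dz":0,"wx":0,"wy":0,"wz":0,"gripper":3.4},
    {"dx":0,"dy":0,"dz":0,"wx":0,"wy":0,"wz":0,"gripper":3.4}
  ]
}}

```text
time: 19.73
eef_pos: [0.6273, 0.0014, 0.1815]
orientation: [0.998, 0.065, -0.0, 0.0]
contact_force: [-0.2, -0.1, -0.7]
grip_width: 0.0388
grasp_force: 30.4
```

Run:
```python
from h import *
from bench import vision
to(.629,.0037,.074,.132)
w=vision.snapshot("wrist");t=vision.snapshot("side")
o=np.zeros((480,800,3),np.uint8);o[:360,:480]=cv2.resize(w["pixels"],(480,360));o[:320,480:]=cv2.resize(t["pixels"][200:360,240:400],(320,320));cv2.imwrite("pics/w5.png",o[...,::-1])
```

```text
t 19.73 p [0.6273 0.0014 0.1815] yaw 0.13 tilt [-0. -0.] | wz -0.002 then dx,dy,dz cm [ 0.2  -0.21 10.75] grip 0.0388 30.4
```

View pics/w5.png

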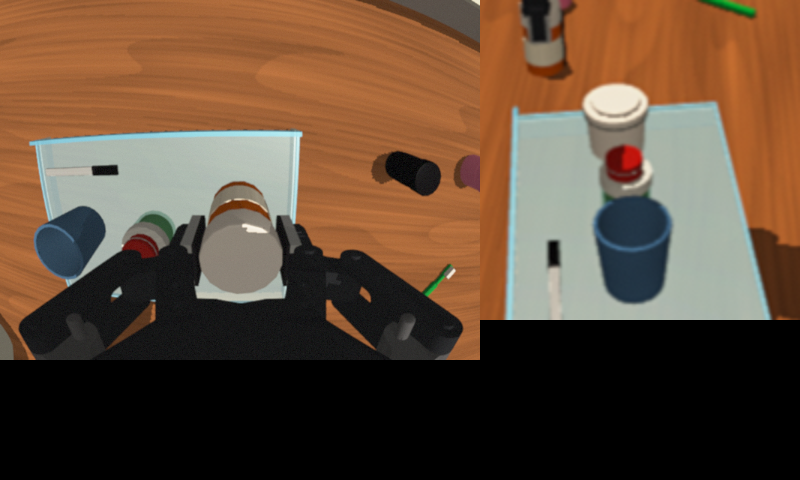

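The wrist view shows the bottle held upright, with the lip ahead of it and the jar and tin to its left at (150,240). In the side view the tin is centred on the jar. Lowering behind the cup.

Emit:
{"api": "play_rows", "payload": {
  "rows": [
    {"dx":0.2,"dy":-0.2,"dz":2,"wx":0,"wy":0,"wz":0,"gripper":3.4},
    {"dx":0,"dy":0,"dz":3,"wx":0,"wy":0,"wz":0,"gripper":3.4},
    {"dx":0,"dy":0,"dz":3,"wx":0,"wy":0,"wz":0,"gripper":3.4},
    {"dx":0,"dy":0,"dz":1.5,"wx":0,"wy":0,"wz":0,"gripper":3.4},
    {"dx":0,"dy":0,"dz":0.7,"wx":0,"wy":0,"wz":0,"gripper":3.4},
    {"dx":0,"dy":0,"dz":0.3,"wx":0,"wy":0,"wz":0,"gripper":3.4},
    {"dx":0,"dy":0,"dz":0,"wx":0,"wy":0,"wz":0,"gripper":3.4},
    {"dx":0,"dy":0,"dz":0.2,"wx":0,"wy":0,"wz":0,"gripper":3.4},
    {"dx":0,"dy":0,"dz":0,"wx":0,"wy":0,"wz":0,"gripper":3.4}
  ]
}}

```text
time: 20.95
eef_pos: [0.6296, 0.0048, 0.0748]
orientation: [0.998, 0.066, 0.0, 0.0]
contact_force: [-0.1, -0.2, -0.4]
grip_width: 0.0391
grasp_force: 30.4
```

Emit:
{"api": "play_rows", "payload": {
  "rows": [
    {"dx":0,"dy":0,"dz":0.1,"wx":0,"wy":0,"wz":0,"gripper":3.4},
    {"dx":0,"dy":0,"dz":0.1,"wx":0,"wy":0,"wz":0,"gripper":3.4},
    {"dx":0,"dy":0,"dz":0,"wx":0,"wy":0,"wz":0,"gripper":3.4}
  ]
}}

```text
time: 21.32
eef_pos: [0.6299, 0.0049, 0.0732]
orientation: [0.998, 0.066, 0.001, 0.0]
contact_force: [-1.1, 0.4, 5.4]
grip_width: 0.0394
grasp_force: 30.8
```

Emit:
{"api": "play_rows", "payload": {
  "rows": [
    {"dx":0,"dy":0,"dz":0,"wx":0,"wy":0,"wz":0,"gripper":4.5},
    {"dx":0,"dy":0,"dz":0,"wx":0,"wy":0,"wz":0,"gripper":5.5},
    {"dx":0,"dy":0,"dz":0,"wx":0,"wy":0,"wz":0,"gripper":5.5},
    {"dx":0,"dy":0,"dz":-2,"wx":0,"wy":0,"wz":0,"gripper":5.5},
    {"dx":0,"dy":0,"dz":-5,"wx":0,"wy":0,"wz":0,"gripper":5.5},
    {"dx":0,"dy":0,"dz":-5,"wx":0,"wy":0,"wz":0,"gripper":5.5},
    {"dx":-2.9,"dy":4.1,"dz":0,"wx":0,"wy":0,"wz":0,"gripper":4},
    {"dx":-2.8,"dy":4.2,"dz":0,"wx":0,"wy":0,"wz":0,"gripper":4},
    {"dx":-2.9,"dy":4.1,"dz":0,"wx":0,"wy":0,"wz":0,"gripper":4},
    {"dx":-2.8,"dy":4.2,"dz":0,"wx":0,"wy":0,"wz":0,"gripper":4},
    {"dx":-2.9,"dy":4.1,"dz":0,"wx":0,"wy":0,"wz":0,"gripper":4},
    {"dx":-2.8,"dy":4.2,"dz":0,"wx":0,"wy":0,"wz":0,"gripper":4},
    {"dx":-2.9,"dy":4.1,"dz":0,"wx":0,"wy":0,"wz":0,"gripper":4},
    {"dx":-2.8,"dy":4.1,"dz":0,"wx":0,"wy":0,"wz":0,"gripper":4}
  ]
}}

```text
time: 23.08
eef_pos: [0.4463, -0.355, 0.1941]
orientation: [0.998, 0.066, 0.001, 0.001]
contact_force: [-0.4, 0.7, 0.7]
grip_width: 0.04
grasp_force: 0.0
```

Emit:
{"api": "play_rows", "payload": {
  "rows": [
    {"dx":0,"dy":0,"dz":0,"wx":0,"wy":0,"wz":-0.177,"gripper":4},
    {"dx":0,"dy":0,"dz":0,"wx":0,"wy":0,"wz":-0.177,"gripper":4},
    {"dx":0,"dy":0,"dz":0,"wx":0,"wy":0,"wz":-0.177,"gripper":4},
    {"dx":0,"dy":0,"dz":0,"wx":0,"wy":0,"wz":-0.177,"gripper":4},
    {"dx":0,"dy":0,"dz":0,"wx":0,"wy":0,"wz":-0.177,"gripper":4},
    {"dx":0,"dy":0,"dz":0,"wx":0,"wy":0,"wz":-0.177,"gripper":4},
    {"dx":0,"dy":0,"dz":0,"wx":0,"wy":0,"wz":-0.177,"gripper":4},
    {"dx":0,"dy":0,"dz":0,"wx":0,"wy":0,"wz":-0.177,"gripper":4},
    {"dx":0,"dy":0,"dz":0,"wx":0,"wy":0,"wz":-0.177,"gripper":4},
    {"dx":0,"dy":0,"dz":0,"wx":0,"wy":0,"wz":-0.177,"gripper":4},
    {"dx":0,"dy":0,"dz":0,"wx":0,"wy":0,"wz":-0.177,"gripper":4},
    {"dx":0,"dy":0,"dz":0,"wx":0,"wy":0,"wz":-0.177,"gripper":4},
    {"dx":0,"dy":0,"dz":0,"wx":0,"wy":0,"wz":-0.177,"gripper":4},
    {"dx":0,"dy":0,"dz":0,"wx":0,"wy":0,"wz":-0.17,"gripper":4},
    {"dx":0,"dy":0,"dz":6,"wx":0,"wy":0,"wz":0,"gripper":4},
    {"dx":0,"dy":0,"dz":0,"wx":0,"wy":0,"wz":0,"gripper":4},
    {"dx":0,"dy":0,"dz":0,"wx":0,"wy":0,"wz":0,"gripper":4}
  ]
}}

```text
time: 25.2
eef_pos: [0.4475, -0.3539, 0.134]
orientation: [0.266, 0.964, -0.0, 0.001]
contact_force: [0.3, -0.3, -0.3]
grip_width: 0.0402
grasp_force: 0.0
```

Run:
```python
from h import *
from bench import vision
to(.4475,-.3535,.004,2.6)
w=vision.snapshot("wrist");pickle.dump(w,open("w6.pkl","wb"));t=vision.snapshot("side")
o=np.zeros((480,800,3),np.uint8);o[:360,:480]=cv2.resize(w["pixels"],(480,360));o[:320,480:]=cv2.resize(t["pixels"][220:380,240:400],(320,320));cv2.imwrite("pics/w6.png",o[...,::-1])
```

```text
t 25.2 p [ 0.4475 -0.3539  0.134 ] yaw 2.603 tilt [ 0.001 -0.001] | wz 0.003 then dx,dy,dz cm [ 0.02  0.03 13.  ] grip 0.0402 0.0
```

View pics/w6.png

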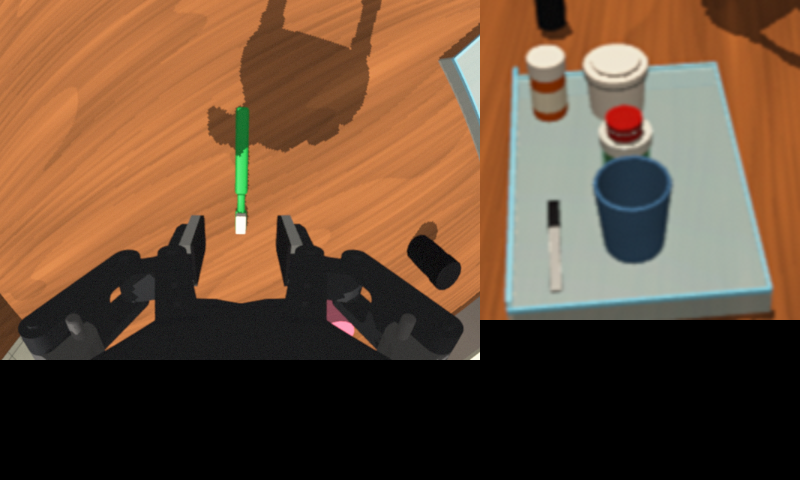

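The brush lies straight between the fingers, with its tail at (322,142) and head at (321,312) in the wrist image. In the side view the bottle stands behind the cup and the tin is on the jar. Gripping the handle.

Emit:
{"api": "play_rows", "payload": {
  "newtons": 25,
  "rows": [
    {"dx":0,"dy":0,"dz":3,"wx":0,"wy":0,"wz":0,"gripper":4},
    {"dx":0,"dy":0,"dz":4,"wx":0,"wy":0,"wz":0,"gripper":4},
    {"dx":0,"dy":0,"dz":3,"wx":0,"wy":0,"wz":0,"gripper":3},
    {"dx":0,"dy":0,"dz":2,"wx":0,"wy":0,"wz":0,"gripper":2.5},
    {"dx":0,"dy":0,"dz":0.7,"wx":0,"wy":0,"wz":0,"gripper":2.5},
    {"dx":0,"dy":0,"dz":0.2,"wx":0,"wy":0,"wz":0,"gripper":2.5},
    {"dx":0,"dy":0,"dz":0,"wx":0,"wy":0,"wz":0,"gripper":2.5},
    {"dx":0,"dy":0,"dz":0,"wx":0,"wy":0,"wz":0,"gripper":0.8},
    {"dx":0,"dy":0,"dz":0,"wx":0,"wy":0,"wz":0,"gripper":0.8},
    {"dx":0,"dy":0,"dz":0,"wx":0,"wy":0,"wz":0,"gripper":0.8},
    {"dx":0,"dy":0,"dz":0,"wx":0,"wy":0,"wz":0,"gripper":0.8}
  ]
}}

```text
time: 26.68
eef_pos: [0.4476, -0.354, 0.0044]
orientation: [0.266, 0.964, -0.0, 0.001]
contact_force: [-0.9, 0.4, 6.2]
grip_width: 0.0121
grasp_force: 26.5
```

Run:
```python
from h import *
to(.4606,.079,.18,1.703)
```

```text
t 26.68 p [ 0.4476 -0.354   0.0044] yaw 2.603 tilt [ 0.002 -0.001] | wz 0.9 then dx,dy,dz cm [ 42.75   6.99 -17.56] grip 0.0121 26.5
```

Emit:
{"api": "play_rows", "payload": {
  "rows": [
    {"dx":0,"dy":0,"dz":-2,"wx":0,"wy":0,"wz":0,"gripper":0.8},
    {"dx":0,"dy":0,"dz":-5,"wx":0,"wy":0,"wz":0,"gripper":0.8},
    {"dx":0,"dy":0,"dz":-5,"wx":0,"wy":0,"wz":0,"gripper":0.8},
    {"dx":0,"dy":0,"dz":0,"wx":0,"wy":0,"wz":0.18,"gripper":0.8},
    {"dx":0,"dy":0,"dz":0,"wx":0,"wy":0,"wz":0.18,"gripper":0.8},
    {"dx":0,"dy":0,"dz":0,"wx":0,"wy":0,"wz":0.18,"gripper":0.8},
    {"dx":0,"dy":0,"dz":0,"wx":0,"wy":0,"wz":0.18,"gripper":0.8},
    {"dx":0,"dy":0,"dz":0,"wx":0,"wy":0,"wz":0.18,"gripper":0.8},
    {"dx":4.3,"dy":0.7,"dz":0,"wx":0,"wy":0,"wz":0,"gripper":0.8},
    {"dx":4.3,"dy":0.7,"dz":0,"wx":0,"wy":0,"wz":0,"gripper":0.8},
    {"dx":4.3,"dy":0.7,"dz":0,"wx":0,"wy":0,"wz":0,"gripper":0.8},
    {"dx":4.3,"dy":0.7,"dz":0,"wx":0,"wy":0,"wz":0,"gripper":0.8},
    {"dx":4.3,"dy":0.7,"dz":0,"wx":0,"wy":0,"wz":0,"gripper":0.8},
    {"dx":4.3,"dy":0.7,"dz":0,"wx":0,"wy":0,"wz":0,"gripper":0.8},
    {"dx":4.3,"dy":0.7,"dz":0,"wx":0,"wy":0,"wz":0,"gripper":0.8},
    {"dx":4.3,"dy":0.7,"dz":0,"wx":0,"wy":0,"wz":0,"gripper":0.8},
    {"dx":4.3,"dy":0.7,"dz":0,"wx":0,"wy":0,"wz":0,"gripper":0.8},
    {"dx":4.1,"dy":0.7,"dz":0,"wx":0,"wy":0,"wz":0,"gripper":0.8},
    {"dx":0,"dy":0,"dz":0,"wx":0,"wy":0,"wz":0,"gripper":0.8},
    {"dx":0,"dy":0,"dz":0,"wx":0,"wy":0,"wz":0,"gripper":0.8}
  ]
}}

```text
time: 29.18
eef_pos: [0.4597, 0.08, 0.1237]
orientation: [0.659, 0.752, -0.0, 0.0]
contact_force: [-0.1, -0.1, -0.3]
grip_width: 0.0119
grasp_force: 25.9
```

Run:
```python
from h import *
from bench import vision
to(.4606,.079,.035,1.703)
w=vision.snapshot("wrist");t=vision.snapshot("side")
o=np.zeros((480,800,3),np.uint8);o[:360,:480]=cv2.resize(w["pixels"],(480,360));o[:320,480:]=cv2.resize(t["pixels"][220:380,240:400],(320,320));cv2.imwrite("pics/w7.png",o[...,::-1])
```

```text
t 29.18 p [0.4597 0.08   0.1237] yaw 1.704 tilt [ 0.    -0.001] | wz 0.001 then dx,dy,dz cm [-0.11  0.08  8.87] grip 0.0119 25.9
```

View pics/w7.png

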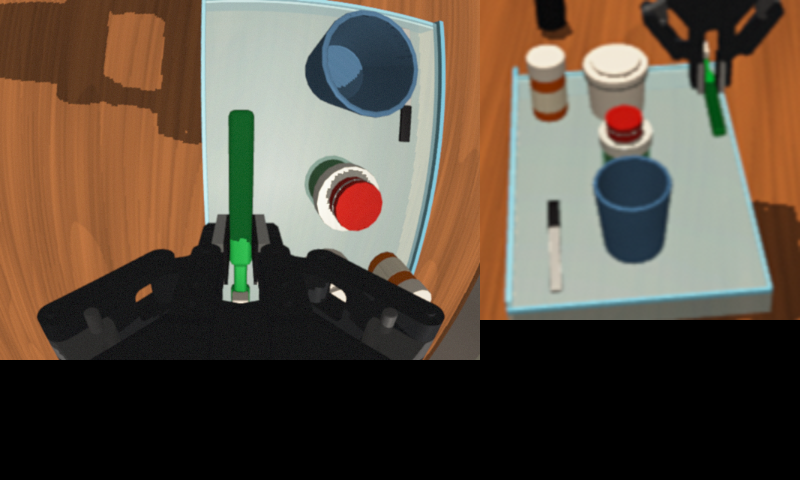

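The brush is held level and parallel to the tier edge. To keep the gripper's knuckles clear of the tin, I set it down 9 mm farther forward.

Emit:
{"api": "play_rows", "payload": {
  "rows": [
    {"dx":0,"dy":-0.8,"dz":0,"wx":0,"wy":0,"wz":0,"gripper":0.8},
    {"dx":0,"dy":0,"dz":3,"wx":0,"wy":0,"wz":0,"gripper":0.8},
    {"dx":0,"dy":0,"dz":3,"wx":0,"wy":0,"wz":0,"gripper":0.8},
    {"dx":0,"dy":0,"dz":1.5,"wx":0,"wy":0,"wz":0,"gripper":0.8},
    {"dx":0,"dy":0,"dz":0.8,"wx":0,"wy":0,"wz":0,"gripper":0.8},
    {"dx":0,"dy":0,"dz":0.3,"wx":0,"wy":0,"wz":0,"gripper":0.8},
    {"dx":0,"dy":0,"dz":0,"wx":0,"wy":0,"wz":0,"gripper":0.8},
    {"dx":0,"dy":0,"dz":0.1,"wx":0,"wy":0,"wz":0,"gripper":0.8},
    {"dx":0,"dy":0,"dz":0,"wx":0,"wy":0,"wz":0,"gripper":0.8}
  ]
}}

```text
time: 30.4
eef_pos: [0.4523, 0.0793, 0.0367]
orientation: [0.659, 0.752, 0.0, 0.0]
contact_force: [-0.3, 0.3, 0.3]
grip_width: 0.0118
grasp_force: 25.9
```

Emit:
{"api": "play_rows", "payload": {
  "rows": [
    {"dx":0,"dy":0,"dz":0.1,"wx":0,"wy":0,"wz":0,"gripper":0.8},
    {"dx":0,"dy":0,"dz":0.1,"wx":0,"wy":0,"wz":0,"gripper":0.8},
    {"dx":0,"dy":0,"dz":0,"wx":0,"wy":0,"wz":0,"gripper":0.8}
  ]
}}

```text
time: 30.78
eef_pos: [0.452, 0.0792, 0.0344]
orientation: [0.659, 0.752, 0.0, -0.0]
contact_force: [-0.1, 0.7, 2.5]
grip_width: 0.0119
grasp_force: 26.1
```

Contact with the tier. Release, rise and back off.

Emit:
{"api": "play_rows", "payload": {
  "rows": [
    {"dx":0,"dy":0,"dz":0,"wx":0,"wy":0,"wz":0,"gripper":1.6},
    {"dx":0,"dy":0,"dz":0,"wx":0,"wy":0,"wz":0,"gripper":2.2},
    {"dx":0,"dy":0,"dz":0,"wx":0,"wy":0,"wz":0,"gripper":2.2},
    {"dx":0,"dy":0,"dz":-2,"wx":0,"wy":0,"wz":0,"gripper":2.2},
    {"dx":0,"dy":0,"dz":-5,"wx":0,"wy":0,"wz":0,"gripper":2.2},
    {"dx":0,"dy":0,"dz":-5,"wx":0,"wy":0,"wz":0,"gripper":2.2},
    {"dx":-5,"dy":0,"dz":-2,"wx":0,"wy":0,"wz":0,"gripper":2.2},
    {"dx":-6,"dy":0,"dz":0,"wx":0,"wy":0,"wz":0,"gripper":2.2},
    {"dx":-6,"dy":0,"dz":0,"wx":0,"wy":0,"wz":0,"gripper":2.2},
    {"dx":-6,"dy":0,"dz":0,"wx":0,"wy":0,"wz":0,"gripper":2.2},
    {"dx":-6,"dy":0,"dz":0,"wx":0,"wy":0,"wz":0,"gripper":2.2},
    {"dx":0,"dy":0,"dz":0,"wx":0,"wy":0,"wz":0,"gripper":2.2},
    {"dx":0,"dy":0,"dz":0,"wx":0,"wy":0,"wz":0,"gripper":2.2}
  ]
}}

```text
time: 32.4
eef_pos: [0.4894, -0.2079, 0.1737]
orientation: [0.659, 0.752, 0.0, -0.001]
contact_force: [0.7, 0.4, 0.2]
grip_width: 0.0221
grasp_force: 0.0
```

Run:
```python
from h import *
from bench import vision
t=vision.snapshot("top");pickle.dump(t,open("top3.pkl","wb"));s=vision.snapshot("side")
o=np.zeros((560,800,3),np.uint8);o[:540,:690]=cv2.resize(t["pixels"][160:340,120:350],None,fx=3,fy=3);o[400:560,640:800]=s["pixels"][220:380,240:400];cv2.imwrite("pics/fin.png",o[...,::-1])
```

```text
(no output)
```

View pics/fin.png

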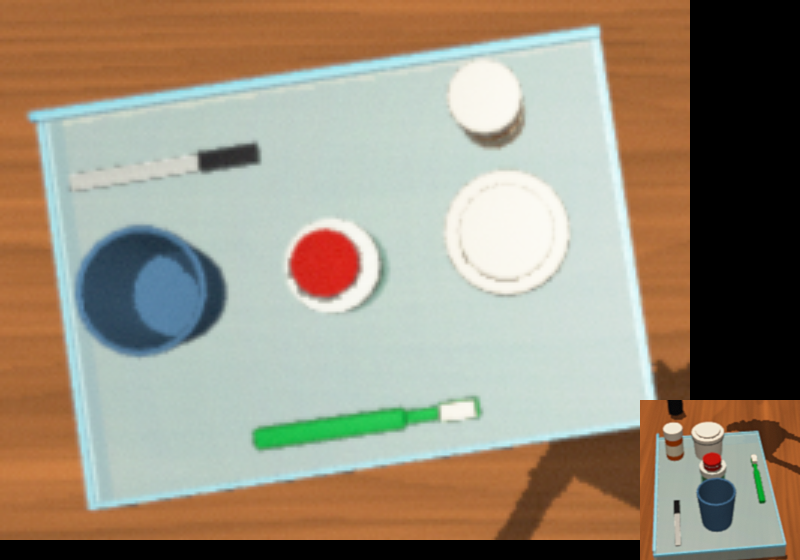

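The final view shows everything standing or lying as asked. Crop pixels are bottle cap (485,97), cup (507,232), jar lid (333,265), tin (325,263), tumbler rim (142,290) and brush from (255,440) to (479,406). One numeric check before handing in.

Run:
```python
from h import *
t=pickle.load(open("top3.pkl","rb"))
P={n:ray(t,120+u/3,160+v/3,z)[:2] for n,u,v,z in[("bot",485,97,.105),("cup",507,232,.095),("jar",333,265,.08),("tin",325,263,.098),("tum",142,290,.105),("b0",255,440,.036),("b1",479,406,.04),("FL",93,508,.03),("FR",655,424,.03),("BL",33,115,.042),("BR",599,29,.042)]}
C=sum(P[k] for k in("FL","FR","BL","BR"))/4;d=P["FL"]-P["FR"]+P["BL"]-P["BR"];y=d/np.hypot(*d);x=np.array([y[1],-y[0]])
f=lambda v:(1000*np.array([v@x,v@y])).round(1)
b=P["b1"]-P["b0"]
for n,v in[("jar-cup",P["jar"]-P["cup"]),("jar-tum",P["jar"]-P["tum"]),("bot-cup",P["bot"]-P["cup"]),("tin-jar",P["tin"]-P["jar"]),("brush",(P["b0"]+P["b1"])/2-C),("b",b)]:print(n,f(v))
```

```text
jar-cup [-2.6 96.8]
jar-tum [ -0.4 -97.3]
bot-cup [71.9  0.6]
tin-jar [0.5 1.2]
brush [-88.7   0. ]
b [   0.2 -129.3]
```

```bash
python3 -c "
from bench import job;print(job.job_done())"
```

```text
the job is handed in; nothing more can be done
None
```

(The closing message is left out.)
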